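# Snug up the manifold's taper plug and open its air valve

### The job

The square-headed brass taper plug of the small air manifold has only been started by hand: screw it in clockwise until it is snug in its port (about 0.18 N m on the head), but do not over-tighten it, or the port cracks. Only when it is snug, swing the red shut-off lever fully open, so that it lies along the block and points away from the plug. Leave the jar, the syringe and the reel of braid behind the block alone.

Things in the scene. Friction and masses are not known exactly. Their poses are not given: they have to be found in the camera images.
- manifold: air manifold, fixed to the desk: aluminium block 44 mm (x) by 164 mm (y) on a dark foot 66 by 170 mm; block top 46 mm above the desk. Origin: centre of the underside. +x points to the push-in fittings at the back, y runs along the block, z up. Plug axis at y = -55 mm, valve axis at y = +55 mm, both at x = 0. Between them two low screws, 2.5 mm high.
- plug: brass tapered plug, already in its thread (it cannot fall out and is not lifted). Origin on its axis, about level with the block top (46 mm above the desk), z up. Square head 22 mm across flats and 32 mm tall, from 10 to 42 mm above the origin; the flats look along its x and y. Right-hand thread, 4 mm lead: clockwise from above drives it in. It stays where it is let go.
- port: the plug's port: fixed boss 30 mm wide, 4 mm high; origin on the plug's axis at the block top. The plug turns free (0.03 N m) for an unknown 0.7 to 3.1 rad; then it bites and the torque climbs by some 0.25 N m per radian, unevenly (it dips as the seal slips), with no stop. Snug is when it first reaches 0.16 to 0.2 N m, turned slowly; less leaks, held beyond about 0.25 the port cracks.
- plug_head (a point): centre of the plug's square head, 26 mm above the plug's origin (16 mm below the head's top face); x and y axes square to the flats, z up
- valve (a joint): angle of the shut-off lever, rad: about 0 to 0.15 = closed, the lever points to the manifold's -x; 1.571 = fully open, at a stop, the lever points to the manifold's +y, along the block and away from the plug. Grows as the lever turns clockwise seen from above. Stiff with about 0.06 N m of friction; stays where it is left.
- valve_axis (a point): point on the lever's upright turning axis, 70 mm above the desk; axes as the manifold's
- lever_grip (a point): centre of the lever's red grip, 52 mm from the valve axis and 70 mm above the desk. The grip is a plate 38 mm long, 10 mm thick and 26 mm tall, from 56 to 82 mm above the desk, free below outside the block. Site axes: -x along the lever outward from the valve axis, y across its thickness, z up
- jar_mid (a point): centre of a small glass jar with a plastic lid, 47 mm wide and 54 mm tall, standing on the desk; leave it alone
- syringe_mid (a point): half-way up a green flux syringe, 19 mm wide and 90 mm tall, standing upright; leave it alone
- reel_mid (a point): centre of a flat reel of desoldering braid, 38 mm wide and 10 mm tall, lying on the desk; leave it alone
- seal: copper sealing disc, 18 mm wide and 8 mm thick, loose at the bottom of the port's bore under the plug, out of sight and out of reach; the plug's end clamps it on its seat when the plug goes snug

How it is judged:
On the way, in this order (a step that is already met when the one before it is completed fails the run):
1. the plug is snug: its end clamps the seal with more than 24 N (about 0.14 N m at the head) (contact force between plug and seal above 24 N), for 0.4 s.
2. the shut-off lever is open (value of joint valve above 1.4 rad), for 0.2 s.
At the end, for the whole second after the job is handed in: the plug is let go and keeps its seal clamped with 24 to 72 N (about 0.14 to 0.3 N m at the head), the lever stands at more than 1.4 rad (within 10 degrees of fully open), and the jar, the syringe and the reel are within 20 mm of where they stood (contact force between plug and seal between 24 and 72 N and value of joint valve above 1.4 rad and distance of each of jar_mid, syringe_mid, reel_mid from where it was at the start of the episode below 0.02 m); the robot touches nothing.
It fails at once if the plug is over-tightened and cracks the port (more than 72 N on the seal, about 0.3 N m at the head) (contact force between plug and seal above 72 N).
It fails at once if the lever is opened (past 0.4 rad) while the plug is not snug (value of joint valve above 0.4 rad and contact force between plug and seal below 24 N).
It fails at once if the jar is pushed away or knocked over (distance of jar_mid from where it was at the start of the episode above 0.02 m).
It fails at once if the syringe is pushed away or knocked over (distance of syringe_mid from where it was at the start of the episode above 0.02 m).
It fails at once if the reel is pushed away (distance of reel_mid from where it was at the start of the episode above 0.02 m).
It also fails if it takes over 72 s, if anything falls off the work surface, if the arm or the gripper's body presses on something with over 40 N, if the wrist force passes 120 N, or if a joint passes its speed limit or range.

### The arm

A 6-joint arm with a two-finger parallel gripper is mounted at the origin on a cart in front of the work surface, level with it; the furniture and walls round the work are solid. World frame = base frame: x ahead of the robot, y to its left, z up, the work surface at z = 0. Lengths are in m, angles in rad, forces in N, time in s.
With the tool pointing down it reaches from about 0.375 to 0.975 m from the base axis. Payload 3.8 kg.
Tool frame: the origin (TCP) lies midway between the tips of the shut fingers; the grasp point (between the pads) lies 19 mm behind it; z points along the fingers, y is the line along which they close (so a half turn about z gives the same grasp; the last joint's range is limited). The gripper opens to 85 mm and grips with 20 to 120 N. Pads are 22 mm wide; open, the fingers measure 114 mm over their backs; the gripper's body (76 mm by 85 mm) begins 54 mm behind the grasp point. The pads swing forward as they close: fully open they stand 13 mm farther back than shut.
Start: joints at [-1.229, 0.264, 1.604, -0, 1.274, -0.037], TCP at [0.25, -0.627, 0.231] pointing down, gripper open.
Joint ranges: [-2.63, 2.63], [-0.94, 2.18], [0.31, 2.57], [-1.31, 4.45], [0, 2.66], [-2.55, 2.55]. Speed limits (rad/s): [2.57, 2.57, 3.14, 3.14, 3.14, 3.14].

### API

Orientations are given as a rotation vector (axis times angle).
In Python, from workcell import read_state, vision, ticket gives the robot as it stands. The module is installed in compiled form; this text tells all that it offers.
- The arm moves only by the tool jog_arm, never from a script. Its arguments are lists of equal length, an entry for each row: "turn": the turn, a rotation vector about the tool's x, y, z in rad, a list of three; "delta_pos": the shift along the tool's x, y, z in m, a list of three; "gripper": the finger opening in m, from 0 to 0.0854. In form: {"turn": [[rx, ry, rz], ...], "delta_pos": [[dx, dy, dz], ...], "gripper": [gripper, ...]}. A call has 1 to 20 rows; each row shifts and turns the commanded pose from where the row before left it, along the tool's axes as they then stand; what a row does not reach is not made up. A row lasts 1/12 s, in which the tool goes at most 41.7 mm and 7.16 degrees, less where a joint would pass 70% of its speed; a pose out of reach is approached as far as the arm can. A call with a gripper value outside its range is refused whole. The fingers move at their own pace and stop on an object; "grip_force" is the grip in N (left out, the last holds). Time passes only in rows, so rows that do not move let the fingers close. It gives the time, the measured TCP pose, the force, the opening and the grip force at its end, in the units of the state.
- read_state(): the state, without advancing time (a new reading comes with each control period).
- vision.read_camera(name): name is "scene" or "top"; returns the picture (420x560x3 uint8, red, green, blue); there is no depth.
- vision.calibration(name): a dict with "vfov" (degrees; the focal length in pixels is half the picture's height over the tangent of half this angle, whatever the lens; pixels are square), "cx", "cy" (the principal point, pixels), "R" (3x3) and "t" (3): a world point X has camera coordinates R X + t. Camera axes: x right, y down, z forward; pixel columns grow to the right and rows downward; lengths in m; the calibration is good to about 2 mm. A picture is of the moment at which its call begins. calibration takes no time and is no camera call.
- ticket.finish_job(): hands the job in; it is judged then, once.
The state is a dict: "time": time; "q": joint angles; "joint_vel": joint speeds; "joint_torque": joint torques, N m; "tool_pos": TCP position; "tcp_rot": TCP orientation; "wrist_force": force on the tool from outside, world axes, zero at the start; "torque": the same for the moment, N m; "width": opening from 0.0 (shut) to 1.0 (fully open); "grip_force": force on a finger pad.
Only numpy, scipy, OpenCV 4.12 (cv2) and the standard library are available. Lean on these libraries where they do the work, as an engineer would, in place of code of your own. Each camera call takes 0.05 s, during which the arm holds its last target. There are 200 camera calls.

## Working session

There is one attempt and no reset: what is moved stays moved. The work goes in short steps, Python scripts to look and compute and a tool call to move; the robot and the scene stay as the last step left them, time stands still between calls to the robot, and variables do not carry over. Pictures are saved under pics/ and viewed, at most 10 in all, crops included, and the job is handed in when it is done.

Besides the shell and the picture viewer there is one more tool, called after "Call:" as name(argument=value, ...) on one line, values as JSON. jog_arm: Moves the arm, as the interface text tells. Its arguments: {"type":"object","properties":{"turn":{"type":"array","items":{"type":"array","items":{"type":"number"}}},"delta_pos":{"type":"array","items":{"type":"array","items":{"type":"number"}}},"gripper":{"type":"array","items":{"type":"number"}},"grip_force":{"type":"number"}},"required":["turn","delta_pos","gripper"]}

```bash
mkdir -p pics
python3 - <<'E'
from workcell import read_state, vision
import cv2,numpy as np
print(read_state())
for n in("scene","top"):
    im=vision.read_camera(n); cv2.imwrite(f"pics/{n}0.png",im[:,:,::-1]); print(n,vision.calibration(n))
E
```

```text
{'time': 0.0, 'q': array([-1.22889614e+00,  2.64765938e-01,  1.60540378e+00, -2.41383925e-05,
        1.27369257e+00, -3.68731935e-02]), 'joint_vel': array([-1.35237508e-03, -6.26964201e-05,  4.14377646e-05, -1.18038640e-03,
        1.25799838e-04, -7.71494264e-04]), 'joint_torque': array([-2.85460419e-04, -5.15112269e+01, -3.67309177e+01, -5.21124025e-05,
        1.30571725e-02,  7.18344424e-07]), 'tool_pos': array([ 0.24936015, -0.62645057,  0.22993733]), 'tcp_rot': array([-3.08321872e+00, -5.91014778e-01,  5.77035367e-04]), 'wrist_force': array([0.21768045, 0.07384312, 0.5677615 ]), 'torque': array([-0.00323974,  0.00074092,  0.03236819]), 'grip_force': 0.0, 'width': 0.9998244195355998}
scene {'vfov': 44.85274543488403, 'cx': 285.00183404068474, 'cy': 207.463165970374, 'R': array([[ 8.89688207e-01, -4.56567807e-01, -8.54880056e-04],
       [-2.92889737e-01, -5.69299526e-01, -7.68188552e-01],
       [ 3.50243480e-01,  6.83698682e-01, -6.40223100e-01]]), 't': array([-0.52259983,  0.23748049,  0.66586953])}
top {'vfov': 43.42476981856108, 'cx': 277.88768351730636, 'cy': 206.28353811523007, 'R': array([[-0.02641598, -0.99954453,  0.01459177],
       [-0.99779365,  0.02547469, -0.06130959],
       [ 0.06090995, -0.01617913, -0.99801213]]), 't': array([0.04766163, 0.59630438, 0.89038252])}
```

View pics/scene0.png

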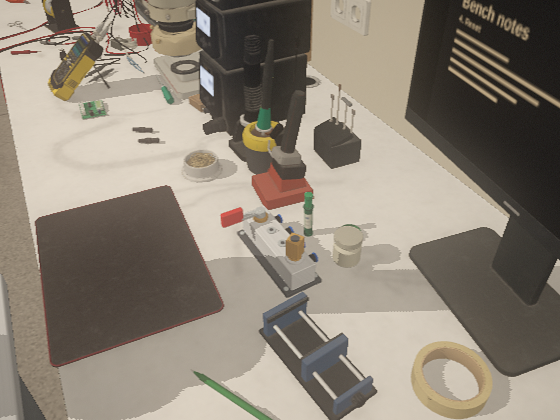

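View pics/top0.png

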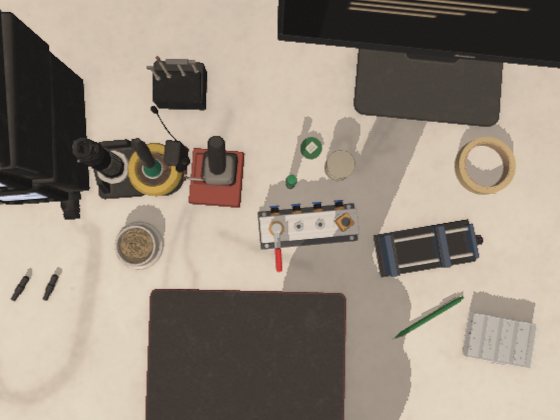

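The top view shows the manifold at about (308,226), the plug at (345,222), the red grip at (279,258), the jar at (340,165), the syringe at (291,182) and the reel at (312,148). Next I measure these points.

```bash
cat > h.py <<'E'
import numpy as np,cv2
from workcell import read_state, vision
from scipy.spatial.transform import Rotation as Rn
def ray(n,uv,z):
    c=vision.calibration(n); f=210/np.tan(np.radians(c["vfov"]/2)); R=c["R"]; o=-R.T@c["t"]
    d=R.T@np.array([(uv[0]-c["cx"])/f,(uv[1]-c["cy"])/f,1]); return o+d*(z-o[2])/d[2]
def blobs(im,lo,hi,box,amin=15):
    m=cv2.inRange(cv2.cvtColor(im,cv2.COLOR_RGB2HSV),lo,hi); k=np.zeros_like(m); x0,y0,x1,y1=box; k[y0:y1,x0:x1]=m[y0:y1,x0:x1]
    cs,_=cv2.findContours(k,cv2.RETR_EXTERNAL,cv2.CHAIN_APPROX_NONE)
    return [(cv2.contourArea(c),cv2.minAreaRect(c)) for c in cs if cv2.contourArea(c)>amin]
E
python3 - <<'E'
from h import *
im=cv2.imread("pics/top0.png")[:,:,::-1].copy()
cv2.imwrite("pics/c.png",cv2.resize(im[190:280,245:370],None,fx=6,fy=6,interpolation=cv2.INTER_CUBIC)[:,:,::-1])
for nm,lo,hi,box,z in [("red",(0,150,90),(8,255,255),(250,230,300,280),.082),("brass",(10,90,60),(25,255,255),(325,200,365,240),.088)]:
    for a,r in blobs(im,lo,hi,box): print(nm,a,r,[ray("top",p,z).round(4) for p in cv2.boxPoints(r)],ray("top",r[0],z).round(4))
im=cv2.imread("pics/scene0.png")[:,:,::-1].copy()
cv2.imwrite("pics/d.png",cv2.resize(im[180:300,210:370],None,fx=5,fy=5,interpolation=cv2.INTER_CUBIC)[:,:,::-1])
E
```

```text
red 86.0 ((278.5, 259.0), (22.0, 5.0), 90.0) [array([0.527, 0.038, 0.082]), array([0.5267, 0.03  , 0.082 ]), array([0.4919, 0.0309, 0.082 ]), array([0.4921, 0.0389, 0.082 ])] [0.5094 0.0344 0.082 ]
brass 188.0 ((343.9729919433594, 221.6621551513672), (13.833468437194824, 15.460935592651367), 54.462318420410156) [array([ 0.5681, -0.0547,  0.088 ]), array([ 0.5819, -0.0752,  0.088 ]), array([ 0.5637, -0.0874,  0.088 ]), array([ 0.5499, -0.0669,  0.088 ])] [ 0.5659 -0.0711  0.088 ]
brass 19.0 ((338.5, 207.5), (3.0, 9.0), 90.0) [array([ 0.5912, -0.056 ,  0.088 ]), array([ 0.5909, -0.0704,  0.088 ]), array([ 0.5861, -0.0702,  0.088 ]), array([ 0.5865, -0.0559,  0.088 ])] [ 0.5887 -0.0631  0.088 ]
```

View pics/c.png

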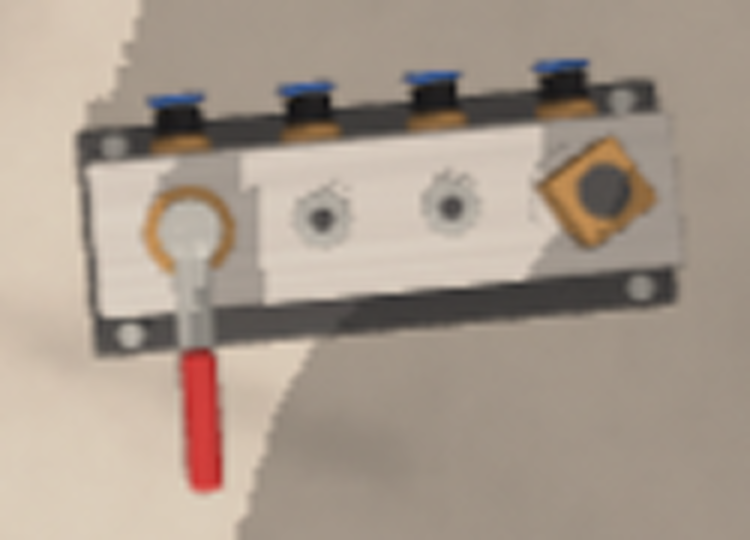

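View pics/d.png

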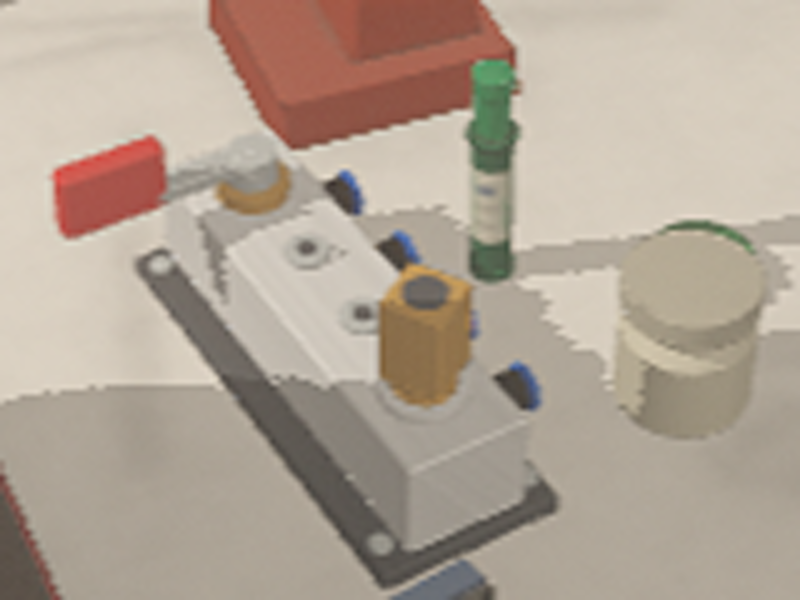

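The crop shows the plug's top face centred at about (345.8,221.7) px, rotated about 35°. The lever points to the robot. I now compute the geometry and the first move.

Run:
```python
from h import *
P=lambda x,y:(245+x/6-.4,190+y/6-.4)
c=[ray("top",P(*p),.046) for p in [(88,165),(672,113),(682,265),(100,320)]]
L=lambda a,b:np.linalg.norm(a-b).round(4)
print("block sides",[L(c[i],c[(i+1)%4]) for i in range(4)])
m=np.mean(c,0); y=(c[0]+c[3]-c[1]-c[2])[:2]; y/=np.linalg.norm(y); x=np.array([y[1],-y[0]])
print("centre",m,"yaw",np.arctan2(x[1],x[0])); 
print("plug pred",m[:2]-.055*y,"valve pred",m[:2]+.055*y)
pc=ray("top",P(605,190),.088); D=lambda x,y:(210+x/5-.4,180+y/5-.4)
print("plug top",pc,"scene",ray("scene",D(426,291),.088)); 
print("hub top",ray("top",P(188,230),.08))
g=[ray("top",P(*p),.082) for p in[(197,352),(206,490)]]; print("grip",np.mean(g,0),L(*g))
k=[ray("top",P(*p),.088) for p in[(612,135),(657,195),(590,248)]]
for a,b in zip(k,k[1:]): print("edge",L(a,b),np.degrees(np.arctan2(*(b-a)[1::-1])))
ks=[ray("scene",D(*p),.088) for p in[(380,290),(412,265),(470,280),(440,308)]]
for i in range(4): a,b=ks[i],ks[(i+1)%4]; print("edge scene",L(a,b),np.degrees(np.arctan2(*(b-a)[1::-1])))
for n,p,z in[("jar",(340,165),.054),("syr",(291,182),.09),("reel",(312,148),.01)]: print(n,ray("top",p,z))
s=read_state(); R=Rn.from_rotvec(s["tcp_rot"]).as_matrix(); print(R.round(3),np.degrees(np.arctan2(R[1,0],R[0,0])))
```

```text
block sides [np.float64(0.1633), np.float64(0.0424), np.float64(0.1624), np.float64(0.0431)]
centre [ 0.56217718 -0.01828164  0.046     ] yaw 0.06529178486428068
plug pred [ 0.56576568 -0.07316444] valve pred [0.55858869 0.03660117]
plug top [ 0.56647347 -0.0734138   0.088     ] scene [ 0.56666216 -0.07255474  0.088     ]
hub top [0.55893345 0.03720879 0.08      ]
grip [0.50823365 0.03497985 0.082     ] 0.0365
edge 0.0198 -144.90132294207484
edge 0.0227 126.59285932356632
edge scene 0.0146 21.50804734243773
edge scene 0.0185 -48.1640185604794
edge scene 0.0152 -154.40211879197864
edge scene 0.0194 129.15286445571834
jar [ 0.66133355 -0.07245427  0.054     ]
syr [0.63109488 0.01145332 0.09      ]
reel [ 0.69851355 -0.03038934  0.01      ]
[[ 0.929  0.37  -0.001]
 [ 0.37  -0.929  0.002]
 [ 0.    -0.002 -1.   ]] 21.703744113061116
```

Call:
jog_arm(turn=[[0,0,0],[0,0,0],[0,0,0],[0,0,0],[0,0,0],[0,0,0],[0,0,0],[0,0,0],[0,0,0],[0,0,0],[0,0,0],[0,0,0],[0,0,0],[0,0,0],[0,0,0],[0,0,0],[0,0,0],[0,0,0],[0,0,0]], delta_pos=[[0.0277,-0.022,0.003],[0.0277,-0.022,0.003],[0.0277,-0.022,0.003],[0.0277,-0.022,0.003],[0.0277,-0.022,0.003],[0.0277,-0.022,0.003],[0.0277,-0.022,0.003],[0.0277,-0.022,0.003],[0.0277,-0.022,0.003],[0.0277,-0.022,0.003],[0.0277,-0.022,0.003],[0.0277,-0.022,0.003],[0.0277,-0.022,0.003],[0.0277,-0.022,0.003],[0.0277,-0.022,0.003],[0.0277,-0.022,0.003],[0.0277,-0.022,0.003],[0.0277,-0.022,0.003],[0,0,0]], gripper=[0.045,0.045,0.045,0.045,0.045,0.045,0.045,0.045,0.045,0.045,0.045,0.045,0.045,0.045,0.045,0.045,0.045,0.045,0.045], grip_force=60)

```text
time: 1.68
tool_pos: [0.5682, -0.0697, 0.1763]
tcp_rot: [-3.081, -0.598, -0.001]
wrist_force: [-0.7, -0.4, -0.3]
width: 0.529
grip_force: 0.0
```

Call:
jog_arm(turn=[[0,0,-0.12],[0,0,-0.12],[0,0,-0.12],[0,0,-0.12],[0,0,-0.12],[0,0,-0.12],[0,0,-0.12],[0,0,-0.12],[0,0,-0.12],[0,0,-0.12],[0,0,-0.12],[0,0,-0.12],[0,0,-0.12],[0,0,-0.12],[0,0,-0.12],[0,0,-0.12],[0,0,-0.12],[0,0,-0.12],[0,0,-0.12],[0,0,-0.12]], delta_pos=[[0,0,0],[0,0,0],[0,0,0],[0,0,0],[0,0,0],[0,0,0],[0,0,0],[0,0,0],[0,0,0],[0,0,0],[0,0,0],[0,0,0],[0,0,0],[0,0,0],[0,0,0],[0,0,0],[0,0,0],[0,0,0],[0,0,0],[0,0,0]], gripper=[0.045,0.045,0.045,0.045,0.045,0.045,0.045,0.045,0.045,0.045,0.045,0.045,0.045,0.045,0.045,0.045,0.045,0.045,0.045,0.045])

```text
time: 3.35
tool_pos: [0.5658, -0.0751, 0.1768]
tcp_rot: [-0.558, -3.091, 0.0]
wrist_force: [-0.7, 0.4, -0.1]
width: 0.522
grip_force: 0.0
```

Call:
jog_arm(turn=[[0,0,-0.12],[0,0,-0.12],[0,0,-0.12],[0,0,-0.12],[0,0,-0.12],[0,0,-0.12],[0,0,-0.12],[0,0,-0.12],[0,0,0],[0,0,0]], delta_pos=[[0,0,0],[0,0,0],[0,0,0],[0,0,0],[0,0,0],[0,0,0],[0,0,0],[0,0,0],[0,0,0],[0,0,0]], gripper=[0.045,0.045,0.045,0.045,0.045,0.045,0.045,0.045,0.045,0.045])

```text
time: 4.18
tool_pos: [0.566, -0.0751, 0.1769]
tcp_rot: [0.919, -3.003, -0.0]
wrist_force: [0.8, -0.4, -1.3]
width: 0.529
grip_force: 0.0
```

```bash
cat >> h.py <<'E'
def st(tx=.566,ty=-.073):
    s=read_state(); R=Rn.from_rotvec(s["tcp_rot"]).as_matrix(); p=s["tool_pos"]
    print("t",round(s["time"],2),"p",p.round(4),"yaw",np.degrees(np.arctan2(R[1,0],R[0,0])).round(2),"zt",R[:,2].round(4),"q6",np.degrees(s["q"][5]).round(1),"F",s["wrist_force"].round(2),"T",s["torque"].round(3),"w",s["width"].round(3),"g",s["grip_force"])
    print("err in tool axes",(R.T@(np.array([tx,ty,p[2]])-p)).round(4)); return s,R
E
python3 -c "
from h import *
st()
for n in('top','scene'): cv2.imwrite(f'pics/{n}1.png',vision.read_camera(n)[:,:,::-1])
im=cv2.imread('pics/scene1.png'); cv2.imwrite('pics/e.png',cv2.resize(im[140:300,210:370],None,fx=3.7,fy=3.7,interpolation=cv2.INTER_CUBIC))"
```

```text
Traceback (most recent call last):
  File "h.py", line 13, in st
    print("t",round(s["time"],2),"p",p.round(4),"yaw",np.degrees(np.arctan2(R[1,0],R[0,0])).round(2),"zt",R[:,2].round(4),"q6",np.degrees(s["q"][5]).round(1),"F",s["wrist_force"].round(2),"T",s["torque"].round(3),"w",s["width"].round(3),"g",s["grip_force"])
                                                                                                                                                                                                                         ^^^^^^^^^^^^^^^^
AttributeError: 'float' object has no attribute 'round'
```

```bash
sed -i 's/s\["width"\].round(3)/round(s["width"],3)/' h.py; python3 -c "
from h import *
st()
for n in('top','scene'): cv2.imwrite(f'pics/{n}1.png',vision.read_camera(n)[:,:,::-1])
st()
im=cv2.imread('pics/scene1.png'); cv2.imwrite('pics/e.png',cv2.resize(im[140:300,210:370],None,fx=3.7,fy=3.7,interpolation=cv2.INTER_CUBIC))"
```

```text
t 4.18 p [ 0.566  -0.0751  0.1769] yaw -145.98 zt [-8.e-04  1.e-04 -1.e+00] q6 -134.1 F [ 0.83 -0.44 -1.26] T [0.014 0.016 0.003] w 0.529 g 0.0
err in tool axes [-0.0012  0.0017  0.    ]
t 4.28 p [ 0.5662 -0.075   0.1771] yaw -145.95 zt [-4.e-04  0.e+00 -1.e+00] q6 -134.1 F [ 0.12  0.19 -0.15] T [-0.026 -0.004  0.029] w 0.53 g 0.0
err in tool axes [-0.001   0.0018  0.    ]
```

View pics/e.png

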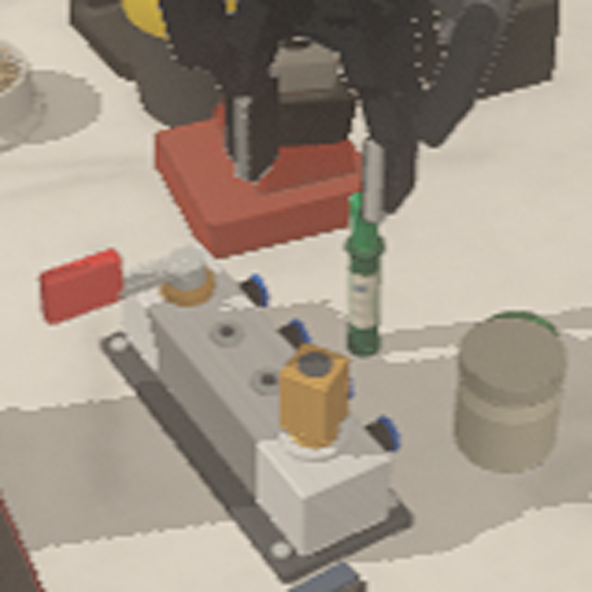

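The open fingers straddle the plug in the view. I go down and grip.

Call:
jog_arm(turn=[[0,0,0],[0,0,0],[0,0,0],[0,0,0],[0,0,0],[0,0,0],[0,0,0],[0,0,0],[0,0,0]], delta_pos=[[-0.001,0.0018,0.015],[0,0,0.015],[0,0,0.015],[0,0,0.015],[0,0,0.015],[0,0,0.015],[0,0,0.015],[0,0,0.015],[0,0,0]], gripper=[0.045,0.045,0.045,0.045,0.045,0.045,0.045,0.045,0.045])

```text
time: 5.03
tool_pos: [0.5634, -0.0724, 0.0539]
tcp_rot: [0.92, -2.998, -0.004]
wrist_force: [-1.1, 1.2, -0.9]
width: 0.528
grip_force: 0.0
```

Call:
jog_arm(turn=[[0,0,0],[0,0,0],[0,0,0],[0,0,0],[0,0,0],[0,0,0],[0,0,0]], delta_pos=[[0,0,0],[0,0,0],[0,0,0],[0,0,0],[0,0,0],[0,0,0],[0,0,0]], gripper=[0.035,0.028,0.018,0.018,0.018,0.018,0.018], grip_force=50)

```text
time: 5.62
tool_pos: [0.5668, -0.0724, 0.0586]
tcp_rot: [-0.924, 3.001, -0.0]
wrist_force: [-2.1, 3.1, 6.1]
width: 0.245
grip_force: 50.0
```

```bash
cat >> h.py <<'E'
def tq(n=6):
    T=[];J=[];F=[]
    for i in range(n):
        s=read_state(); T.append(s["torque"]);F.append(s["wrist_force"]);J.append(s["joint_torque"][5]); vision.read_camera("top")
    print("T",np.mean(T,0).round(4),"sd",np.std(T,0).round(3),"J6",np.mean(J).round(4),np.std(J).round(4),"F",np.mean(F,0).round(2))
E
python3 -c "
from h import *
tq();st()"
```

```text
T [ 4.961e-01  4.438e-01 -2.000e-04] sd [0.033 0.031 0.033] J6 -0.0092 0.0001 F [-2.41  3.21  6.32]
t 5.92 p [ 0.5668 -0.0724  0.0586] yaw -145.8 zt [ 1.3e-03  4.0e-04 -1.0e+00] q6 -134.0 F [-2.29  2.88  6.73] T [ 0.458  0.414 -0.051] w 0.251 g 50.03619611263275
err in tool axes [ 0.001 -0.    -0.   ]
```

Call:
jog_arm(turn=[[0,0,0.1],[0,0,0.1],[0,0,0.1],[0,0,0.1],[0,0,0.1],[0,0,0.1]], delta_pos=[[0,0,0],[0,0,0],[0,0,0],[0,0,0],[0,0,0],[0,0,0]], gripper=[0.018,0.018,0.018,0.018,0.018,0.018])

```text
time: 6.42
tool_pos: [0.5666, -0.0721, 0.0582]
tcp_rot: [0.013, 3.141, 0.001]
wrist_force: [-1.5, 4.9, 4.7]
width: 0.25
grip_force: 49.8
```

```bash
python3 -c "
from h import *
tq(4);st()"
```

```text
T [ 0.6614  0.3982 -0.0125] sd [0.046 0.034 0.033] J6 -0.0347 0.7248 F [-2.47  4.86  4.86]
t 6.62 p [ 0.5666 -0.0721  0.0583] yaw 179.92 zt [ 8.e-04  9.e-04 -1.e+00] q6 -99.8 F [-2.49  4.54  5.05] T [ 0.682  0.347 -0.023] w 0.248 g 49.94450390338898
err in tool axes [ 0.0006 -0.0009 -0.    ]
```

Call:
jog_arm(turn=[[0,0,0.05],[0,0,0.05],[0,0,0.05],[0,0,0.05]], delta_pos=[[0,0,0],[0,0,0],[0,0,0],[0,0,0.0004]], gripper=[0.018,0.018,0.018,0.018])

```text
time: 6.95
tool_pos: [0.5667, -0.072, 0.0581]
tcp_rot: [0.319, 3.125, 0.002]
wrist_force: [-4.1, 5.1, 9.4]
width: 0.247
grip_force: 50.5
```

```bash
python3 -c "
from h import *
tq(4);st()"
```

```text
T [ 0.742   0.5903 -0.0255] sd [0.032 0.072 0.026] J6 -0.0374 0.3333 F [-3.33  5.31  7.81]
t 7.15 p [ 0.5666 -0.072   0.0581] yaw 168.46 zt [ 8.0e-04  1.1e-03 -1.0e+00] q6 -88.3 F [-3.67  5.95  7.03] T [ 0.836  0.586 -0.05 ] w 0.249 g 50.217214822769165
err in tool axes [ 0.0004 -0.0011 -0.    ]
```

Add to h.py:
```python
def tq(n=6):
    T=[];J=[];F=[]
    for i in range(n):
        s=read_state(); T.append(s["torque"]);F.append(s["wrist_force"]);J.append(s["joint_torque"][5]); vision.read_camera("top")
    print("Tz",np.mean(T,0)[2].round(4),"J6",np.round(J,3),"F",np.mean(F,0).round(2))
```

```text
(no output)
```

Call:
jog_arm(turn=[[0,0,0],[0,0,0.04],[0,0,0.04],[0,0,0.04],[0,0,0.04],[0,0,0.04]], delta_pos=[[0.001,0.001,-0.001],[0,0,0],[0,0,0],[0,0,0],[0,0,0],[0,0,0]], gripper=[0.018,0.018,0.018,0.018,0.018,0.018])

```text
time: 7.65
tool_pos: [0.5666, -0.0718, 0.0581]
tcp_rot: [0.629, 3.075, -0.0]
wrist_force: [2.4, 2.4, -0.9]
width: 0.248
grip_force: 50.2
```

```bash
python3 -c "
from h import *
tq(5);st()"
```

```text
Tz -0.02 J6 [-0.446  0.045  0.295  0.074 -0.006] F [ 2.76  1.85 -1.79]
t 7.9 p [ 0.5665 -0.0718  0.0581] yaw 157.01 zt [ 2.3e-03 -4.0e-04 -1.0e+00] q6 -76.7 F [ 4.19  1.62 -1.58] T [ 0.12  -0.638  0.007] w 0.248 g 50.10739803314209
err in tool axes [-0.     -0.0013 -0.    ]
```

Call:
jog_arm(turn=[[0,0,0.04],[0,0,0.04],[0,0,0.04],[0,0,0.04],[0,0,0.04]], delta_pos=[[0,0,0],[0,0,0],[0,0,0],[0,0,0],[0,0,0]], gripper=[0.018,0.018,0.018,0.018,0.018])

```text
time: 8.32
tool_pos: [0.5665, -0.0717, 0.0581]
tcp_rot: [0.933, 2.998, 0.001]
wrist_force: [4.1, 1.5, -2.4]
width: 0.248
grip_force: 49.9
```

```bash
python3 -c "
from h import *
tq(5);st()"
```

```text
Tz 0.0146 J6 [-0.394  0.095  0.338  0.104  0.035] F [ 4.63  1.75 -3.31]
t 8.57 p [ 0.5665 -0.0717  0.0581] yaw 145.58 zt [ 2.3e-03 -2.0e-04 -1.0e+00] q6 -65.3 F [ 4.9   1.77 -3.62] T [ 0.136 -0.791 -0.005] w 0.249 g 49.88691508769989
err in tool axes [-0.0003 -0.0014 -0.    ]
```

Call:
jog_arm(turn=[[0,0,0.04],[0,0,0.04],[0,0,0.04],[0,0,0.04],[0,0,0.04],[0,0,0],[0,0,0],[0,0,0]], delta_pos=[[0,0,0.0005],[0,0,0],[0,0,0],[0,0,0],[0,0,0],[0,0,0],[0,0,0],[0,0,0]], gripper=[0.018,0.018,0.018,0.018,0.018,0.018,0.018,0.018])

```text
time: 9.23
tool_pos: [0.5666, -0.0716, 0.058]
tcp_rot: [1.223, 2.891, 0.001]
wrist_force: [5.5, 2.3, -0.8]
width: 0.248
grip_force: 50.3
```

```bash
python3 -c "
from h import *
tq(4);st()"
```

```text
Tz 0.074 J6 [0.058 0.056 0.055 0.055] F [ 4.55  2.14 -0.49]
t 9.43 p [ 0.5666 -0.0716  0.058 ] yaw 134.15 zt [ 2.3e-03 -1.0e-04 -1.0e+00] q6 -53.9 F [ 5.27  2.27 -0.74] T [ 0.293 -0.664  0.078] w 0.244 g 50.252185463905334
err in tool axes [-0.0006 -0.0014 -0.    ]
```

Call:
jog_arm(turn=[[0,0,0.04],[0,0,0.04],[0,0,0.04],[0,0,0.04],[0,0,0.04],[0,0,0],[0,0,0],[0,0,0]], delta_pos=[[0,0,0.0001],[0,0,0],[0,0,0],[0,0,0],[0,0,0],[0,0,0],[0,0,0],[0,0,0]], gripper=[0.018,0.018,0.018,0.018,0.018,0.018,0.018,0.018])

```text
time: 10.1
tool_pos: [0.5667, -0.0715, 0.058]
tcp_rot: [1.505, 2.755, 0.002]
wrist_force: [5.1, 2.5, -0.3]
width: 0.245
grip_force: 50.3
```

```bash
python3 -c "
from h import *
tq(4);st()"
```

```text
Tz 0.0959 J6 [0.083 0.081 0.081 0.081] F [ 4.99  2.55 -0.52]
t 10.3 p [ 0.5666 -0.0715  0.0579] yaw 122.69 zt [ 2.4e-03  1.0e-04 -1.0e+00] q6 -42.4 F [ 4.69  2.61 -1.33] T [ 0.391 -0.739  0.097] w 0.249 g 50.27488946914673
err in tool axes [-0.0009 -0.0013 -0.    ]
```

Call:
jog_arm(turn=[[0,0,0.02],[0,0,0.02],[0,0,0.02],[0,0,0.02],[0,0,0.02],[0,0,0.02],[0,0,0],[0,0,0],[0,0,0]], delta_pos=[[0,0,0.0001],[0,0,0],[0,0,0],[0,0,0],[0,0,0],[0,0,0],[0,0,0],[0,0,0],[0,0,0]], gripper=[0.018,0.018,0.018,0.018,0.018,0.018,0.018,0.018,0.018])

```text
time: 11.05
tool_pos: [0.5667, -0.0715, 0.0579]
tcp_rot: [1.668, 2.66, 0.002]
wrist_force: [4.5, 2.3, 0.1]
width: 0.249
grip_force: 50.3
```

```bash
python3 -c "
from h import *
tq(6);st()"
```

```text
Tz 0.1687 J6 [0.168 0.167 0.167 0.167 0.167 0.167] F [ 4.89  2.74 -0.47]
t 11.35 p [ 0.5667 -0.0714  0.0579] yaw 115.83 zt [ 2.6e-03  1.0e-04 -1.0e+00] q6 -35.6 F [4.87 3.16 0.48] T [ 0.437 -0.686  0.16 ] w 0.248 g 50.319204926490784
err in tool axes [-0.0011 -0.0013 -0.    ]
```

Call:
jog_arm(turn=[[0,0,0.01],[0,0,0.01],[0,0,0],[0,0,0],[0,0,0],[0,0,0]], delta_pos=[[0,0,0],[0,0,0],[0,0,0],[0,0,0],[0,0,0],[0,0,0]], gripper=[0.018,0.018,0.018,0.018,0.018,0.018])

```text
time: 11.85
tool_pos: [0.5668, -0.0714, 0.0579]
tcp_rot: [1.694, 2.643, 0.002]
wrist_force: [5.0, 2.4, -0.8]
width: 0.248
grip_force: 50.3
```

```bash
python3 -c "
from h import *
tq(6);st()"
```

```text
Tz 0.129 J6 [0.155 0.156 0.156 0.156 0.156 0.156] F [ 5.15  2.83 -0.82]
t 12.15 p [ 0.5667 -0.0715  0.0579] yaw 114.68 zt [ 2.6e-03  1.0e-04 -1.0e+00] q6 -34.4 F [4.68 2.96 0.29] T [ 0.459 -0.661  0.162] w 0.254 g 50.310773849487305
err in tool axes [-0.0011 -0.0013 -0.    ]
```

Call:
jog_arm(turn=[[0,0,0.01],[0,0,0.01],[0,0,0],[0,0,0],[0,0,0],[0,0,0]], delta_pos=[[0,0,0],[0,0,0],[0,0,0],[0,0,0],[0,0,0],[0,0,0]], gripper=[0.018,0.018,0.018,0.018,0.018,0.018])

```text
time: 12.65
tool_pos: [0.5667, -0.0714, 0.0579]
tcp_rot: [1.721, 2.626, 0.002]
wrist_force: [5.3, 3.8, 0.3]
width: 0.25
grip_force: 50.3
```

```bash
python3 -c "
from h import *
tq(6);st()"
```

```text
Tz 0.1429 J6 [0.143 0.143 0.143 0.143 0.143 0.143] F [4.91 3.2  0.24]
t 12.95 p [ 0.5667 -0.0714  0.0579] yaw 113.53 zt [ 2.6e-03  1.0e-04 -1.0e+00] q6 -33.3 F [ 5.36  3.29 -0.8 ] T [ 0.381 -0.638  0.183] w 0.248 g 50.303115248680115
err in tool axes [-0.0011 -0.0013 -0.    ]
```

Call:
jog_arm(turn=[[0,0,0.01],[0,0,0.01],[0,0,0.01],[0,0,0],[0,0,0],[0,0,0],[0,0,0]], delta_pos=[[0,0,0],[0,0,0],[0,0,0],[0,0,0],[0,0,0],[0,0,0],[0,0,0]], gripper=[0.018,0.018,0.018,0.018,0.018,0.018,0.018])

```text
time: 13.53
tool_pos: [0.5668, -0.0714, 0.0579]
tcp_rot: [1.76, 2.6, 0.003]
wrist_force: [5.0, 3.3, 0.1]
width: 0.25
grip_force: 50.3
```

```bash
python3 -c "
from h import *
tq(3);st()"
```

```text
Tz 0.1492 J6 [0.154 0.154 0.154] F [ 5.11  3.3  -0.55]
t 13.68 p [ 0.5667 -0.0714  0.0579] yaw 111.81 zt [ 2.6e-03  1.0e-04 -1.0e+00] q6 -31.5 F [ 5.2   3.28 -0.86] T [ 0.442 -0.666  0.14 ] w 0.251 g 50.2920788526535
err in tool axes [-0.0012 -0.0013 -0.    ]
```

Rising again, so I take a few more small steps.

Call:
jog_arm(turn=[[0,0,0.01],[0,0,0.01],[0,0,0.01],[0,0,0],[0,0,0],[0,0,0],[0,0,0]], delta_pos=[[0,0,0],[0,0,0],[0,0,0],[0,0,0],[0,0,0],[0,0,0],[0,0,0]], gripper=[0.018,0.018,0.018,0.018,0.018,0.018,0.018])

```text
time: 14.27
tool_pos: [0.5668, -0.0714, 0.0579]
tcp_rot: [1.799, 2.573, 0.003]
wrist_force: [5.2, 2.4, -0.4]
width: 0.252
grip_force: 50.3
```

```bash
python3 -c "
from h import *
tq(3);st()"
```

```text
Tz 0.119 J6 [0.161 0.161 0.161] F [5.12 2.71 0.04]
t 14.42 p [ 0.5668 -0.0714  0.0579] yaw 110.09 zt [ 2.6e-03  2.0e-04 -1.0e+00] q6 -29.8 F [ 4.94  3.26 -0.35] T [ 0.486 -0.679  0.185] w 0.248 g 50.27886629104614
err in tool axes [-0.0012 -0.0013 -0.    ]
```

Call:
jog_arm(turn=[[0,0,0.01],[0,0,0.01],[0,0,0.01],[0,0,0.01],[0,0,0],[0,0,0],[0,0,0],[0,0,0]], delta_pos=[[0,0,0],[0,0,0],[0,0,0],[0,0,0],[0,0,0],[0,0,0],[0,0,0],[0,0,0]], gripper=[0.018,0.018,0.018,0.018,0.018,0.018,0.018,0.018])

```text
time: 15.08
tool_pos: [0.5668, -0.0714, 0.0579]
tcp_rot: [1.85, 2.537, 0.003]
wrist_force: [5.1, 3.1, -0.1]
width: 0.249
grip_force: 50.3
```

```bash
python3 -c "
from h import *
tq(8);st()"
```

```text
Tz 0.2033 J6 [0.206 0.206 0.206 0.206 0.206 0.206 0.206 0.206] F [ 5.25  3.08 -0.44]
t 15.48 p [ 0.5668 -0.0714  0.0579] yaw 107.81 zt [ 2.7e-03  1.0e-04 -1.0e+00] q6 -27.5 F [5.58 2.75 0.24] T [ 0.448 -0.731  0.25 ] w 0.254 g 50.27326941490173
err in tool axes [-0.0013 -0.0012 -0.    ]
```

Call:
jog_arm(turn=[[0,0,0],[0,0,0],[0,0,0],[0,0,0],[0,0,0],[0,0,0],[0,0,0],[0,0,0],[0,0,0],[0,0,0]], delta_pos=[[0,0,0],[0,0,0],[0,0,0],[0,0,0],[0,0,-0.01],[0,0,-0.02],[0,0,-0.02],[0,0,-0.02],[0,0,-0.02],[0,0,0]], gripper=[0.045,0.045,0.045,0.045,0.045,0.045,0.045,0.045,0.045,0.045])

```text
time: 16.32
tool_pos: [0.5687, -0.0723, 0.1529]
tcp_rot: [1.85, 2.53, 0.006]
wrist_force: [0.2, -0.4, 0.6]
width: 0.529
grip_force: 0.0
```

Call:
jog_arm(turn=[[0,0,-0.118],[0,0,-0.118],[0,0,-0.118],[0,0,-0.118],[0,0,-0.118],[0,0,-0.118],[0,0,-0.118],[0,0,-0.118],[0,0,-0.118],[0,0,-0.118],[0,0,-0.118],[0,0,0],[0,0,0]], delta_pos=[[0,0,0],[0,0,0],[0,0,0],[0,0,0],[0,0,0],[0,0,0],[0,0,0],[0,0,0],[0,0,0],[0,0,0],[0,0,0],[0,0,0],[0,0,0]], gripper=[0.034,0.034,0.034,0.034,0.034,0.034,0.034,0.034,0.034,0.034,0.034,0.034,0.034])

```text
time: 17.4
tool_pos: [0.5651, -0.0716, 0.1469]
tcp_rot: [0.05, -3.14, -0.0]
wrist_force: [-0.4, 0.8, -0.7]
width: 0.403
grip_force: 0.0
```

```bash
python3 -c "
from h import *
st(.508,.035)
for n,a,b in [('tip',(217,143),(297,95)),('low',(217,170),(288,155))]:
    best=min(((np.linalg.norm(ray('top',a,z)-ray('scene',b,z)),z) for z in np.arange(0,.3,.005))); print(n,best,ray('top',a,best[1]))
print([ray('top',p,.03) for p in [(243,205),(243,150),(190,205)]])
"
```

```text
t 17.4 p [ 0.5651 -0.0716  0.1469] yaw -178.16 zt [-8.e-04  0.e+00 -1.e+00] q6 -101.6 F [-0.43  0.75 -0.68] T [ 0.05  -0.011  0.043] w 0.403 g 0.0
err in tool axes [0.0536 0.1084 0.    ]
tip (np.float64(0.004171195882991022), np.float64(0.21)) [0.6742715  0.11609334 0.21      ]
low (np.float64(0.005867851279540755), np.float64(0.09)) [0.65317565 0.1285606  0.09      ]
[array([0.6003007 , 0.09152568, 0.03      ]), array([0.69446505, 0.08941896, 0.03      ]), array([0.60258916, 0.18128566, 0.03      ])]
```

Call:
jog_arm(turn=[[0,0,0],[0,0,0],[0,0,0],[0,0,0],[0,0,0],[0,0,0]], delta_pos=[[0.0134,0.0271,0],[0.0134,0.0271,0],[0.0134,0.0271,0],[0.0134,0.0271,0],[0,0,0],[0,0,0]], gripper=[0.034,0.034,0.034,0.034,0.034,0.034])

```text
time: 17.9
tool_pos: [0.5073, 0.0358, 0.1471]
tcp_rot: [0.056, -3.141, 0.0]
wrist_force: [0.1, 0.2, 0.3]
width: 0.395
grip_force: 0.0
```

```bash
python3 -c "
from h import *
st(.508,.035)
for n in('top','scene'): cv2.imwrite(f'pics/{n}2.png',vision.read_camera(n)[:,:,::-1])
im=cv2.imread('pics/scene2.png'); cv2.imwrite('pics/f.png',cv2.resize(im[140:300,190:350],None,fx=3.7,fy=3.7,interpolation=cv2.INTER_CUBIC))"
```

```text
t 17.9 p [0.5073 0.0358 0.1471] yaw -177.97 zt [-2.e-04 -2.e-04 -1.e+00] q6 -90.8 F [0.1  0.17 0.34] T [-0.03  -0.004 -0.016] w 0.395 g 0.0
err in tool axes [-0.0007 -0.0009  0.    ]
```

View pics/f.png

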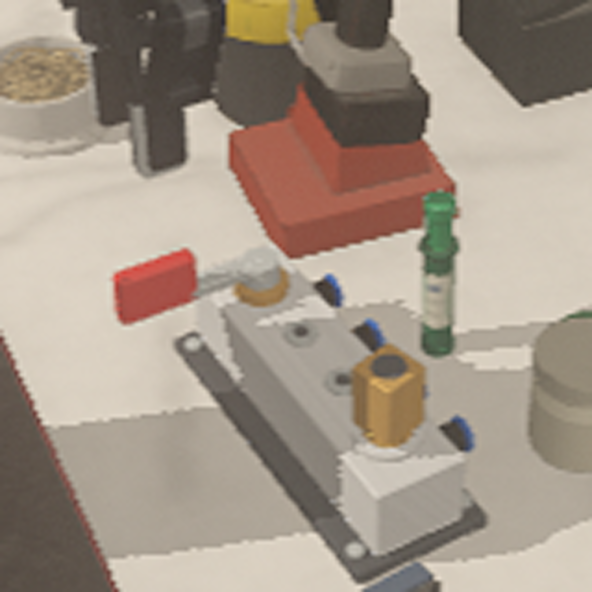

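Call:
jog_arm(turn=[[0,0,0],[0,0,0],[0,0,0],[0,0,0],[0,0,0],[0,0,0],[0,0,0],[0,0,0],[0,0,0],[0,0,0]], delta_pos=[[0,-0.001,0.015],[0,0,0.015],[0,0,0.015],[0,0,0.015],[0,0,0.015],[0,0,0.015],[0,0,0],[0,0,0],[0,0,0],[0,0,0]], gripper=[0.034,0.034,0.034,0.034,0.034,0.034,0.034,0.02,0.02,0.02])

```text
time: 18.83
tool_pos: [0.5094, 0.0335, 0.0584]
tcp_rot: [-0.054, 3.139, -0.0]
wrist_force: [-0.2, 0.0, -0.2]
width: 0.235
grip_force: 0.0
```

```bash
python3 -c "
from h import *
st(.508,.035)"
```

```text
t 18.83 p [0.5094 0.0335 0.0584] yaw -178.03 zt [ 0.0022 -0.     -1.    ] q6 -91.0 F [-0.16  0.05 -0.25] T [-0.004  0.047  0.006] w 0.235 g 0.0
err in tool axes [ 0.0014  0.0016 -0.    ]
```

No contact force at this pose. I swing the lever.

Call:
jog_arm(turn=[[0,0,0.08],[0,0,0.08],[0,0,0.08],[0,0,0.08],[0,0,0.08],[0,0,0.08],[0,0,0.08],[0,0,0.08],[0,0,0.08],[0,0,0.08],[0,0,0.08],[0,0,0.08],[0,0,0.08],[0,0,0.08],[0,0,0.08],[0,0,0.08],[0,0,0.08],[0,0,0],[0,0,0]], delta_pos=[[-0.00017,0.0042,0],[-0.00017,0.0042,0],[-0.00017,0.0042,0],[-0.00017,0.0042,0],[-0.00017,0.0042,0],[-0.00017,0.0042,0],[-0.00017,0.0042,0],[-0.00017,0.0042,0],[-0.00017,0.0042,0],[-0.00017,0.0042,0],[-0.00017,0.0042,0],[-0.00017,0.0042,0],[-0.00017,0.0042,0],[-0.00017,0.0042,0],[-0.00017,0.0042,0],[-0.00017,0.0042,0],[-0.00017,0.0042,0],[0,0,0],[0,0,0]], gripper=[0.02,0.02,0.02,0.02,0.02,0.02,0.02,0.02,0.02,0.02,0.02,0.02,0.02,0.02,0.02,0.02,0.02,0.02,0.02])

```text
time: 20.42
tool_pos: [0.5488, 0.0867, 0.0582]
tcp_rot: [1.928, 2.478, 0.002]
wrist_force: [0.0, 0.3, -0.4]
width: 0.237
grip_force: 0.0
```

```bash
python3 -c "
from h import *
st(.5553,.0885)"
```

```text
t 20.42 p [0.5488 0.0867 0.0582] yaw 104.22 zt [ 1.9e-03  1.0e-04 -1.0e+00] q6 -7.8 F [ 0.01  0.26 -0.41] T [ 0.004 -0.034  0.025] w 0.237 g 0.0
err in tool axes [0.0001 0.0068 0.    ]
```

Call:
jog_arm(turn=[[0,0,0.07],[0,0,0.07],[0,0,0.05],[0,0,0],[0,0,0]], delta_pos=[[-0.0001,0.004,0],[-0.0001,0.004,0],[-0.0001,0.004,0],[0,0,0],[0,0,0]], gripper=[0.02,0.02,0.02,0.02,0.02])

```text
time: 20.83
tool_pos: [0.56, 0.0884, 0.0576]
tcp_rot: [2.155, 2.285, 0.001]
wrist_force: [0.5, -0.1, -0.8]
width: 0.235
grip_force: 0.0
```

```bash
python3 -c "
from h import *
st(.5553,.0885)
im=vision.read_camera('top'); cv2.imwrite('pics/top3.png',im[:,:,::-1])"
```

```text
t 20.83 p [0.56   0.0884 0.0576] yaw 93.36 zt [ 9.e-04  0.e+00 -1.e+00] q6 3.1 F [ 0.5  -0.06 -0.75] T [-0.032  0.056  0.029] w 0.235 g 0.0
err in tool axes [ 0.0004 -0.0047 -0.    ]
```

No stop reached yet; push a little further until the force shows it.

Call:
jog_arm(turn=[[0,0,0],[0,0,0],[0,0,0],[0,0,0]], delta_pos=[[0,0.002,0],[0,0.002,0],[0,0,0],[0,0,0]], gripper=[0.02,0.02,0.02,0.02])

```text
time: 21.22
tool_pos: [0.5619, 0.0886, 0.0569]
tcp_rot: [-2.155, -2.282, 0.005]
wrist_force: [-4.3, 0.4, 4.5]
width: 0.237
grip_force: 2.5
```

```bash
python3 -c "
from h import *
st(.5553,.0885)
tq(3)"
```

```text
t 21.22 p [0.5619 0.0886 0.0569] yaw 93.26 zt [-3.9e-03 -3.0e-04 -1.0e+00] q6 3.2 F [-4.3   0.39  4.52] T [0.013 0.792 0.056] w 0.237 g 2.471373751759529
err in tool axes [ 0.0003 -0.0066  0.    ]
Tz 0.0605 J6 [0.044 0.031 0.035] F [-4.65  0.04  4.27]
```

Call:
jog_arm(turn=[[0,0,0],[0,0,0],[0,0,0],[0,0,0],[0,0,0],[0,0,0],[0,0,0],[0,0,0],[0,0,0]], delta_pos=[[0,-0.003,0],[0,0,0],[0,0,0],[0,0,-0.02],[0,0,-0.02],[0,0,-0.03],[0,0,-0.03],[0,0,-0.03],[0,0,0]], gripper=[0.032,0.032,0.032,0.032,0.032,0.032,0.032,0.032,0.032])

```text
time: 22.12
tool_pos: [0.5657, 0.089, 0.195]
tcp_rot: [2.152, 2.277, 0.016]
wrist_force: [1.4, 0.3, 1.1]
width: 0.371
grip_force: 0.0
```

Call:
jog_arm(turn=[[0,0,0],[0,0,0],[0,0,0],[0,0,0],[0,0,0],[0,0,0]], delta_pos=[[0.03,-0.02,0],[0.03,-0.02,0],[0.03,-0.02,0],[0.03,-0.02,0],[0,0,0],[0,0,0]], gripper=[0.032,0.032,0.032,0.032,0.032,0.032])

```text
time: 22.62
tool_pos: [0.4733, 0.2051, 0.1871]
tcp_rot: [2.154, 2.286, 0.001]
wrist_force: [-0.3, -0.2, -0.3]
width: 0.38
grip_force: 0.0
```

```bash
python3 -c "
from h import *
st()
im=vision.read_camera('top')[:,:,::-1]; cv2.imwrite('pics/top4.png',im); cv2.imwrite('pics/g.png',cv2.resize(im[130:290,200:370],None,fx=3.5,fy=3.5,interpolation=cv2.INTER_CUBIC))"
```

```text
t 22.62 p [0.4733 0.2051 0.1871] yaw 93.42 zt [ 5.e-04  1.e-04 -1.e+00] q6 17.3 F [-0.29 -0.15 -0.25] T [ 0.016 -0.001  0.026] w 0.38 g 0.0
err in tool axes [-0.2832  0.076   0.    ]
```

View pics/g.png

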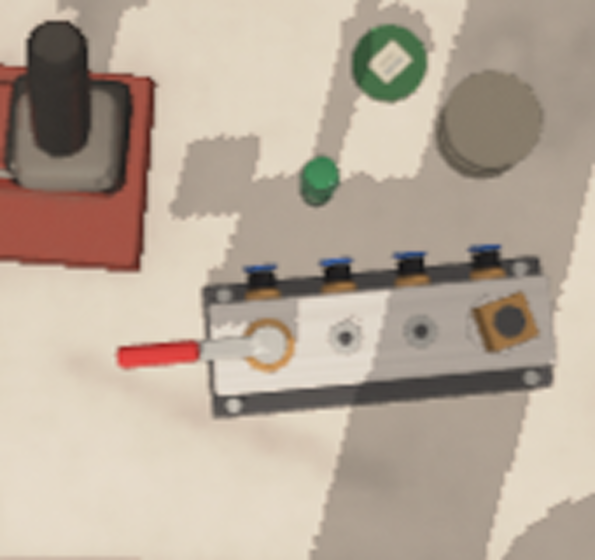

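The lever lies along the block, pointing away from the plug. The jar, syringe and reel have not moved, and the gripper is clear of everything.

```bash
python3 -c "
from workcell import ticket
print(ticket.finish_job())"
```

```text
the job is handed in; nothing more can be done
None
```

The job is handed in, with no verdict returned: the plug is tightened to about 0.2 N m (after a dip from 0.17, so at the top of the snug range), the lever is fully open against its stop, and the jar, syringe and reel look unmoved in the last top view.

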